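# Set the new tool tote up on finishing stands for varnishing

## Robot

A 6-joint arm with a two-finger parallel gripper is mounted at the origin on the work surface. World frame = base frame: x ahead of the robot, y to its left, z up, the work surface at z = 0. Lengths are in mm, angles in rad, forces in N, time in s.
With the tool pointing down it reaches from about 350 to 875 mm from the base axis. Payload 4.2 kg.
Tool frame: the origin (TCP) lies midway between the tips of the shut fingers; the grasp point (between the pads) lies 19 mm behind it (arm.tcp_to_grasp is the distance from the TCP to the grasp point, in mm); z points along the fingers, y is the line along which they close (so a half turn about z gives the same grasp; the last joint's range is limited). The gripper opens to 85 mm and grips with 20 to 120 N. Pads are 22 mm wide; open, the fingers measure 114 mm over their backs; the gripper's body (76 mm by 85 mm) begins 54 mm behind the grasp point. The pads swing forward as they close: fully open they stand 13 mm farther back than shut.
Start: joints at [1.533, 0.385, 0.008, 0, -1.194, -0.259], TCP at [182.756, 597.662, 231.312] pointing down, gripper open.
Joint ranges: [-3.14, 3.14], [-1.21, 2.06], [-1.07, 1.41], [-3.16, 2.05], [-2.99, -0.16], [-3.1, 3.1]. Speed limits (rad/s): [2.79, 2.79, 3.14, 3.14, 3.14, 3.14].

## Interface

Orientations are given as a unit quaternion [x, y, z, w].
In Python, from bench import arm, imaging, job, models gives the robot as it stands.
- The arm moves only by the tool arm_command, never from a script. Its argument "rows" is a list of rows, each an object with "grip": the opening, from 0 (shut) to 1 (fully open); "linear": the shift along the tool's x, y, z in mm, a list of three; "rot": the turn, a rotation vector about the tool's x, y, z in rad, a list of three. In form: [{"grip": grip, "linear": [tx, ty, tz], "rot": [rx, ry, rz]}, ...]. A call has 1 to 10 rows; each row is the pose to reach, as a shift and turn from the pose commanded when the call began, along the tool's axes at that moment; what a row does not reach only later rows make up. A row lasts 1/8 s, in which the tool goes at most 62.5 mm and 10.7 degrees, less where a joint would pass 70% of its speed; a pose out of reach is approached as far as the arm can. A call with a gripper value outside its range is refused whole. The fingers move at their own pace and stop on an object; the grip force is fixed at half the most. Time passes only in rows, so rows that repeat a pose let the fingers close. It gives the time, the measured TCP pose, the force, the opening and the grip force at its end, in the units of the state.
- arm.read_state(): the state, without advancing time (a new reading comes with each control period).
- imaging.get_image(name): name is "scene" or "top"; returns a dict with "frame" (420x560x3 uint8, red, green, blue), "fx", "fy", "cx", "cy" (pixels), "extrinsics" (4x4, takes a point from world to camera coordinates). Camera axes: x right, y down, z forward; pixel columns grow to the right and rows downward; lengths in mm; the calibration is good to about 2 mm. A picture is of the moment at which its call begins. There is no depth.
- job.job_done(): hands the job in; it is judged then, once.
Trained networks look in a picture, given as the dict that the camera call returned (one of the last four; its "shot" number tells which), for a name from the list of things; names that differ only in an ending like _2 or _b are one class to them, and where a whole thing is asked for, a point or a joint stands for the part that bears it (a point fixed in the world has none). Each returns a list of dicts, best first, with "score" (0 to 1); they miss things now and then, are a little off and sometimes report something else, mostly with a low value. They report only what shows in the picture. A call takes as long as a camera call. They do not tell look-alikes from the thing itself.
- models.spot_in(picture, query): "rect" ([left, top, right, bottom] in pixels, round what is visible of it).
- models.tip_of(picture, query): "pixel" ([column, row] in pixels: a listed point, or the origin of a listed thing).
The state is a dict: "clock": time; "joints": joint angles; "joint_vel": joint speeds; "joint_efforts": joint torques, N m; "position": TCP position; "ee_rot": TCP orientation; "contact_force": force on the tool from outside, world axes, zero at the start; "wrist_torque": the same for the moment, N m; "gripper_width": finger opening in mm; "grasp_force": force on a finger pad.
Only numpy, scipy, OpenCV 4.12 (cv2) and the standard library are available. Lean on these libraries where they do the work, as an engineer would, in place of code of your own. Each camera call takes 0.05 s, during which the arm holds its last target. There are 200 camera calls.

## Task

The new tool tote is ready to be varnished: stand the four small turned finishing stands upright on the white finishing board, one towards each corner and far enough in to come under the tote's corners. Then lift the tote by its handle and set it squarely over the board on the four stands, so that it sits level with a stand under each corner. Leave the tape roll and the cork sanding block where they are.

Things in the scene. Friction and masses are not known exactly. Their poses are not given: they have to be found in the camera images.
- stand1_mid (a point): one of four alike finishing stands: a turned brown hardwood puck 44 mm across and 48 mm tall with a thin black rubber foot; the lower 32 mm is a straight cylinder, above it the wood tapers as a cone to a flat tip 16 mm across; stands upright on the bench, tip up; 60 g. The point is on its axis, half-way up (24 mm above its underside); z up
- stand2_mid (a point): one of four alike finishing stands: a turned brown hardwood puck 44 mm across and 48 mm tall with a thin black rubber foot; the lower 32 mm is a straight cylinder, above it the wood tapers as a cone to a flat tip 16 mm across; stands upright on the bench, tip up; 60 g. The point is on its axis, half-way up (24 mm above its underside); z up
- stand3_mid (a point): one of four alike finishing stands: a turned brown hardwood puck 44 mm across and 48 mm tall with a thin black rubber foot; the lower 32 mm is a straight cylinder, above it the wood tapers as a cone to a flat tip 16 mm across; stands upright on the bench, tip up; 60 g. The point is on its axis, half-way up (24 mm above its underside); z up
- stand4_mid (a point): one of four alike finishing stands: a turned brown hardwood puck 44 mm across and 48 mm tall with a thin black rubber foot; the lower 32 mm is a straight cylinder, above it the wood tapers as a cone to a flat tip 16 mm across; stands upright on the bench, tip up; 60 g. The point is on its axis, half-way up (24 mm above its underside); z up
- tote_handle (a point): middle of the handle of the wooden tool tote (loose open tray 250 mm long, 170 wide, flat underside, sides 65 mm high, gable ends 165 high; 0.65 kg, alike both ways round, balanced here). The handle is a dowel 26 mm thick running the whole length; the point is on its axis, above the tote's centre, 145 mm above its underside. x along the dowel and the tote's length, y across, z up
- board: white laminate finishing board, fixed flat on the bench: 280 mm long (x), 200 mm wide (y), 12 mm thick, no rim. Origin: centre of its underside. Stands centred 92 mm along x and 60 mm along y from its middle, towards each corner, come well under the corners of a tote centred on it, length along length
- tape: bystander: roll of masking tape lying flat, 80 mm across, 24 mm high, hole 56 mm. Origin: centre of its underside
- sanding_block: bystander: cork sanding block lying flat, 70 x 45 x 30 mm. Origin: centre of its underside
There are look-alikes about, which are no part of the job. Leave any blue or turquoise look-alike of the part that bears stand4_mid alone.

How it is judged (in metres and radians):
On the way, in this order (a step that is already met when the one before it is completed fails the run):
1. The four stands stand upright on the finishing board, one towards each corner (((x of stand1_mid in the frame of board between 0.05 and 0.125 m and y of stand1_mid in the frame of board between 0.028 and 0.087 m) or (x of stand2_mid in the frame of board between 0.05 and 0.125 m and y of stand2_mid in the frame of board between 0.028 and 0.087 m) or (x of stand3_mid in the frame of board between 0.05 and 0.125 m and y of stand3_mid in the frame of board between 0.028 and 0.087 m) or (x of stand4_mid in the frame of board between 0.05 and 0.125 m and y of stand4_mid in the frame of board between 0.028 and 0.087 m)) and ((x of stand1_mid in the frame of board between 0.05 and 0.125 m and y of stand1_mid in the frame of board between -0.087 and -0.028 m) or (x of stand2_mid in the frame of board between 0.05 and 0.125 m and y of stand2_mid in the frame of board between -0.087 and -0.028 m) or (x of stand3_mid in the frame of board between 0.05 and 0.125 m and y of stand3_mid in the frame of board between -0.087 and -0.028 m) or (x of stand4_mid in the frame of board between 0.05 and 0.125 m and y of stand4_mid in the frame of board between -0.087 and -0.028 m)) and ((x of stand1_mid in the frame of board between -0.125 and -0.05 m and y of stand1_mid in the frame of board between 0.028 and 0.087 m) or (x of stand2_mid in the frame of board between -0.125 and -0.05 m and y of stand2_mid in the frame of board between 0.028 and 0.087 m) or (x of stand3_mid in the frame of board between -0.125 and -0.05 m and y of stand3_mid in the frame of board between 0.028 and 0.087 m) or (x of stand4_mid in the frame of board between -0.125 and -0.05 m and y of stand4_mid in the frame of board between 0.028 and 0.087 m)) and ((x of stand1_mid in the frame of board between -0.125 and -0.05 m and y of stand1_mid in the frame of board between -0.087 and -0.028 m) or (x of stand2_mid in the frame of board between -0.125 and -0.05 m and y of stand2_mid in the frame of board between -0.087 and -0.028 m) or (x of stand3_mid in the frame of board between -0.125 and -0.05 m and y of stand3_mid in the frame of board between -0.087 and -0.028 m) or (x of stand4_mid in the frame of board between -0.125 and -0.05 m and y of stand4_mid in the frame of board between -0.087 and -0.028 m)) and z of stand1_mid in the frame of board between 0.032 and 0.04 m and angle between each of stand1_mid, stand2_mid, stand3_mid, stand4_mid's own z axis and vertical below 0.1 rad and z of stand2_mid in the frame of board between 0.032 and 0.04 m and z of stand3_mid in the frame of board between 0.032 and 0.04 m and z of stand4_mid in the frame of board between 0.032 and 0.04 m), for 0.2 s.
2. The tote stands level on the four stands, one under each of its corners (((x of stand1_mid in the frame of tote_handle between 0.045 and 0.122 m and y of stand1_mid in the frame of tote_handle between 0.025 and 0.082 m and z of stand1_mid in the frame of tote_handle between -0.174 and -0.164 m) or (x of stand2_mid in the frame of tote_handle between 0.045 and 0.122 m and y of stand2_mid in the frame of tote_handle between 0.025 and 0.082 m and z of stand2_mid in the frame of tote_handle between -0.174 and -0.164 m) or (x of stand3_mid in the frame of tote_handle between 0.045 and 0.122 m and y of stand3_mid in the frame of tote_handle between 0.025 and 0.082 m and z of stand3_mid in the frame of tote_handle between -0.174 and -0.164 m) or (x of stand4_mid in the frame of tote_handle between 0.045 and 0.122 m and y of stand4_mid in the frame of tote_handle between 0.025 and 0.082 m and z of stand4_mid in the frame of tote_handle between -0.174 and -0.164 m)) and ((x of stand1_mid in the frame of tote_handle between 0.045 and 0.122 m and y of stand1_mid in the frame of tote_handle between -0.082 and -0.025 m and z of stand1_mid in the frame of tote_handle between -0.174 and -0.164 m) or (x of stand2_mid in the frame of tote_handle between 0.045 and 0.122 m and y of stand2_mid in the frame of tote_handle between -0.082 and -0.025 m and z of stand2_mid in the frame of tote_handle between -0.174 and -0.164 m) or (x of stand3_mid in the frame of tote_handle between 0.045 and 0.122 m and y of stand3_mid in the frame of tote_handle between -0.082 and -0.025 m and z of stand3_mid in the frame of tote_handle between -0.174 and -0.164 m) or (x of stand4_mid in the frame of tote_handle between 0.045 and 0.122 m and y of stand4_mid in the frame of tote_handle between -0.082 and -0.025 m and z of stand4_mid in the frame of tote_handle between -0.174 and -0.164 m)) and ((x of stand1_mid in the frame of tote_handle between -0.122 and -0.045 m and y of stand1_mid in the frame of tote_handle between 0.025 and 0.082 m and z of stand1_mid in the frame of tote_handle between -0.174 and -0.164 m) or (x of stand2_mid in the frame of tote_handle between -0.122 and -0.045 m and y of stand2_mid in the frame of tote_handle between 0.025 and 0.082 m and z of stand2_mid in the frame of tote_handle between -0.174 and -0.164 m) or (x of stand3_mid in the frame of tote_handle between -0.122 and -0.045 m and y of stand3_mid in the frame of tote_handle between 0.025 and 0.082 m and z of stand3_mid in the frame of tote_handle between -0.174 and -0.164 m) or (x of stand4_mid in the frame of tote_handle between -0.122 and -0.045 m and y of stand4_mid in the frame of tote_handle between 0.025 and 0.082 m and z of stand4_mid in the frame of tote_handle between -0.174 and -0.164 m)) and ((x of stand1_mid in the frame of tote_handle between -0.122 and -0.045 m and y of stand1_mid in the frame of tote_handle between -0.082 and -0.025 m and z of stand1_mid in the frame of tote_handle between -0.174 and -0.164 m) or (x of stand2_mid in the frame of tote_handle between -0.122 and -0.045 m and y of stand2_mid in the frame of tote_handle between -0.082 and -0.025 m and z of stand2_mid in the frame of tote_handle between -0.174 and -0.164 m) or (x of stand3_mid in the frame of tote_handle between -0.122 and -0.045 m and y of stand3_mid in the frame of tote_handle between -0.082 and -0.025 m and z of stand3_mid in the frame of tote_handle between -0.174 and -0.164 m) or (x of stand4_mid in the frame of tote_handle between -0.122 and -0.045 m and y of stand4_mid in the frame of tote_handle between -0.082 and -0.025 m and z of stand4_mid in the frame of tote_handle between -0.174 and -0.164 m)) and z of stand1_mid in the frame of board between 0.032 and 0.04 m and angle between each of stand1_mid, stand2_mid, stand3_mid, stand4_mid's own z axis and vertical below 0.1 rad and z of stand2_mid in the frame of board between 0.032 and 0.04 m and z of stand3_mid in the frame of board between 0.032 and 0.04 m and z of stand4_mid in the frame of board between 0.032 and 0.04 m and angle between tote_handle's own z axis and vertical below 0.04 rad and horizontal distance between tote_handle and board below 0.035 m and angle between the x axis of tote_handle and the x axis of board, either way round below 0.2 rad), for 0.2 s.
At the end, for the whole second after the job is handed in: Each corner of the tote rests on an upright stand on the board, 45 to 122 mm along and 25 to 82 mm across from the tote's middle; the tote is level (0.04 rad), within 35 mm and 0.2 rad of the board; all at rest. The stands came first, 50 to 125 and 28 to 87 mm from the board's middle (all of step 2 and linear speed of each of tote, stand1, stand2, stand3, stand4 below 0.01 m/s); the robot touches nothing.
It fails at once if The tape roll or the sanding block is moved by more than 25 mm (distance of any of tape, sanding_block from where it was at the start of the episode above 0.025 m).
It also fails if it takes over 112 s, if anything falls off the work surface, if the arm or the gripper's body presses on something with over 40 N, if the wrist force passes 120 N, or if a joint passes its speed limit or range.

## Working session

There is one attempt and no reset: what is moved stays moved. The work goes in short steps, Python scripts to look and compute and a tool call to move; the robot and the scene stay as the last step left them, time stands still between calls to the robot, and variables do not carry over. Pictures are saved under pics/ and viewed, at most 14 in all, crops included, and the job is handed in when it is done.

Besides the shell and the picture viewer there is one more tool, called after "Emit:" in YAML: its name, and indented under it one key for each argument. arm_command: Moves the arm, as the interface text tells. Its arguments: {"type":"object","properties":{"rows":{"type":"array"}},"required":["rows"]}

```bash
mkdir -p pics; cat > h.py <<'E'
import numpy as np, cv2
from bench import arm, imaging, job, models
def K(p): return np.array([[p['fx'],0,p['cx']],[0,p['fy'],p['cy']],[0,0,1]])
def ray(p,px,z):
    E=np.array(p['extrinsics']);R,t=E[:3,:3],E[:3,3]
    d=R.T@np.linalg.inv(K(p))@np.array([px[0],px[1],1.]);c=-R.T@t
    return c+d*(z-c[2])/d[2]
def proj(p,X):
    E=np.array(p['extrinsics']);v=K(p)@(E[:3,:3]@np.array(X,float)+E[:3,3]);return v[:2]/v[2]
def save(p,n,crop=None,s=1):
    f=p['frame'][:,:,::-1]
    if crop: f=f[crop[1]:crop[3],crop[0]:crop[2]]
    cv2.imwrite('pics/'+n,cv2.resize(f,None,fx=s,fy=s,interpolation=cv2.INTER_CUBIC))
E
python3 - <<'E'
from h import *
s=imaging.get_image('scene');t=imaging.get_image('top')
a=np.hstack([t['frame'],s['frame']])
save(t,'t0.png',s=1.4);save(s,'s0.png',s=1.4)
for n,p in(('top',t),('scene',s)):
    E=np.array(p['extrinsics']);print(n,(-E[:3,:3].T@E[:3,3]).round())
    for q,z in(('stand1_mid',24),('tote_handle',145),('board',0),('tape',0),('sanding_block',0)):
        for d in models.tip_of(p,q): print(q,d['score'],np.round(d['pixel']),ray(p,d['pixel'],z).round())
st=arm.read_state();print(st['clock'],st['position'],st['ee_rot'],st['gripper_width'])
E
```

```text
top [ 316.   -4. 1256.]
stand1_mid 0.72 [260. 143.] [679.  55.  24.]
stand1_mid 0.54 [314. 185.] [577. -70.  24.]
tote_handle 0.57 [409. 209.] [ 497. -259.  145.]
board 0.64 [166. 208.] [529. 280.   0.]
tape 0.61 [266. 246.] [437.  44.   0.]
tape 0.5 [313. 187.] [576. -68.   0.]
sanding_block 0.64 [308. 138.] [697. -59.  -0.]
scene [1215.  201. 1091.]
stand1_mid 0.6 [258. 258.] [564. -69.  24.]
tote_handle 0.73 [188. 187.] [ 498. -255.  145.]
tote_handle 0.58 [277. 218.] [526. -32. 145.]
board 0.63 [403. 288.] [534. 270.   0.]
tape 0.73 [276. 217.] [419. -71.   0.]
tape 0.61 [320. 233.] [436.  47.   0.]
sanding_block 0.96 [242. 313.] [698. -63.   0.]
sanding_block 0.28 [278. 220.] [426. -64.   0.]
sanding_block 0.15 [260. 259.] [550. -71.   0.]
0.6 [182.72988669 597.650016   231.30783873] [ 9.89009732e-01 -1.47850431e-01 -1.54921142e-05  1.46833261e-05] 85.04799230304202
```

View pics/t0.png

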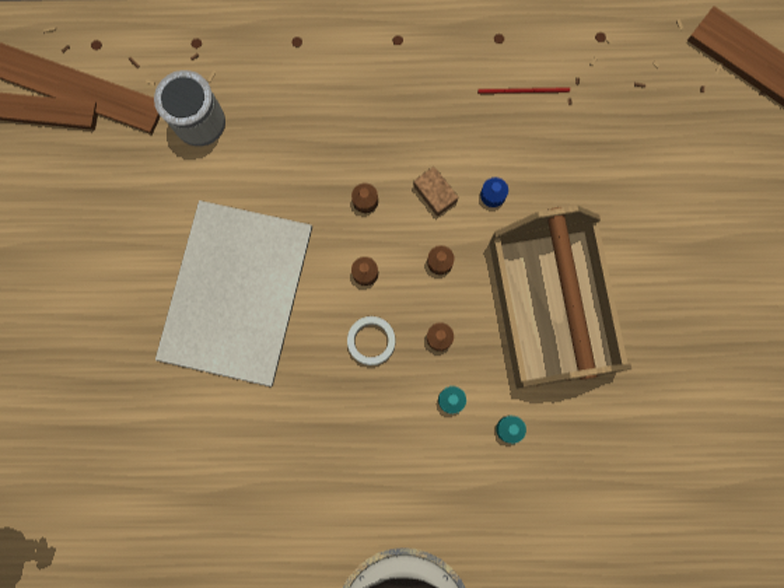

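View pics/s0.png

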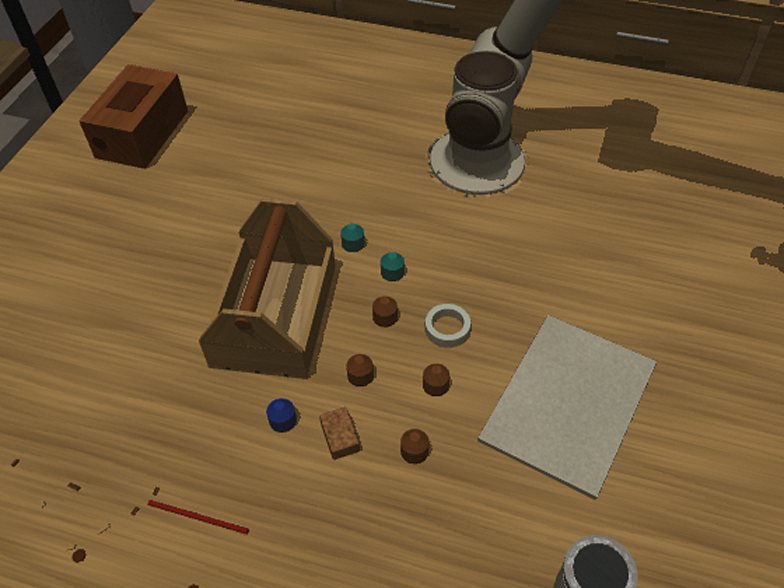

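The brown stands in the top view (display px) are at (365,197), (365,270), (441,260) and (440,337). The blue puck (495,191) and the turquoise pucks (453,400) and (511,430) are look-alikes. The board is at (234,293), the tote on the right, the tape at (371,341) and the block at (436,190).

```bash
cat > m.py <<'E'
from h import *
def blobs(p,m,lo,hi):
    n,l,s,c=cv2.connectedComponentsWithStats(m.astype(np.uint8))
    return [(c[i],s[i,4],l==i) for i in range(1,n) if lo<s[i,4]<hi]
def sil(p,x,y,z0):   # silhouette mean pixel of a stand
    pts=[proj(p,[x+r*np.cos(a),y+r*np.sin(a),z0+h]) for h,r in((0,22),(32,22),(48,8)) for a in np.linspace(0,6.28,24)]
    return cv2.convexHull(np.float32(pts))
def brown(p):
    f=p['frame'].astype(int);R,G,B=f[...,0],f[...,1],f[...,2]
    return (R<150)&(R>45)&(R-G>18)&(G<0.66*R)
def fit(p,c,z0):     # world xy from silhouette centroid
    x=ray(p,c,z0+22)[:2]
    for _ in range(5):
        M=cv2.moments(sil(p,*x,z0));q=np.array([M['m10'],M['m01']])/M['m00']
        x=x+(ray(p,c,z0+22)-ray(p,q,z0+22))[:2]
    return x
def board(p):
    f=p['frame'].astype(int)
    m=(f.min(2)>135)&(f.max(2)-f.min(2)<35)
    b=max(blobs(p,m,1500,40000),key=lambda b:b[1])
    r=cv2.minAreaRect(np.float32([ray(p,c[::-1],12)[:2] for c in np.argwhere(b[2])]))
    return r
E
python3 - <<'E'
from m import *
t=imaging.get_image('top');s=imaging.get_image('scene')
for n,p in(('top',t),('scene',s)):
    print(n,'board',board(p))
    m=cv2.morphologyEx(brown(p).astype(np.uint8),cv2.MORPH_OPEN,np.ones((3,3)))
    for c,a,_ in blobs(p,m,150,1500): print(c.round(1),a,'stand',fit(p,c,0).round(1),'model area',round(cv2.contourArea(sil(p,*fit(p,c,0),0))))
    if n=='top':
        for c,a,l in blobs(p,m,400,3000):
            w=np.float32([ray(p,q[::-1],145)[:2] for q in np.argwhere(l)]);print('dowel?',cv2.minAreaRect(w))
    for d in models.spot_in(p,'tote_handle'): print(d)
save(t,'c1.png',(235,110,365,320),2.8)
E
```

```text
top board ((528.6765747070312, 275.4466857910156), (197.74085998535156, 277.9342041015625), 76.7297134399414)
[540.2  37.9] 617 stand [ 937.7 -628.4] model area 395
[ 4.4 42.4] 157 stand [945.5 686.5] model area 392
[47.3 56.2] 171 stand [908. 578.] model area 380
[67.5 69.5] 172 stand [872.6 526.3] model area 374
[372.9  64.2] 235 stand [ 875.6 -218.6] model area 349
dowel? ((876.6116333007812, -557.5177612304688), (118.11053466796875, 51.64847183227539), 51.02896499633789)
{'rect': [349.9, 145.1, 452.1, 276.4], 'score': 0.71}Traceback (most recent call last):
  File "<stdin>", line 4, in <module>
  File "m.py", line 20, in board
    b=max(blobs(p,m,1500,40000),key=lambda b:b[1])
ValueError: max() iterable argument is empty
```

```bash
python3 - <<'E'
from m import *
t=imaging.get_image('top');s=imaging.get_image('scene')
f=t['frame']
for c in((261,142),(258,138),(261,193),(315,187),(409,209),(402,170),(280,200)): print(c,f[c[1]-2:c[1]+3,c[0]-2:c[0]+3].mean((0,1)).round())
f=s['frame']
for c in((400,290),(311,272),(257,265),(275,224),(296,320),(188,187)): print(c,f[c[1]-2:c[1]+3,c[0]-2:c[0]+3].mean((0,1)).round())
save(t,'c1.png',(235,110,365,320),2.8)
E
```

```text
(261, 142) [97. 64. 40.]
(258, 138) [113.  74.  46.]
(261, 193) [106.  70.  44.]
(315, 187) [98. 64. 40.]
(409, 209) [122.  80.  50.]
(402, 170) [123.  81.  51.]
(280, 200) [166. 138.  96.]
(400, 290) [146. 140. 121.]
(311, 272) [82. 49. 26.]
(257, 265) [80. 48. 25.]
(275, 224) [72. 44. 23.]
(296, 320) [80. 48. 25.]
(188, 187) [88. 52. 27.]
```

View pics/c1.png

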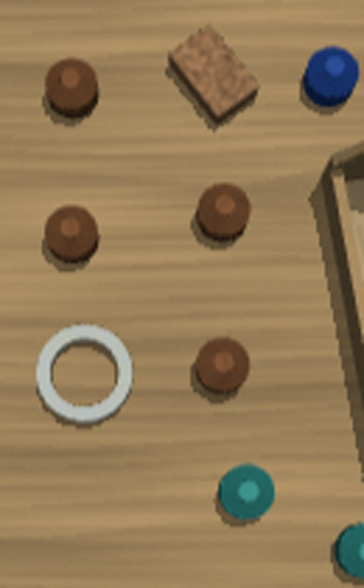

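The crop confirms the four brown stands at crop px (71,87), (71,233), (223,210) and (222,364). The blue and turquoise ones are clearly different.

```bash
sed -i 's/return (R<150).*/return (R<160)\&(R>50)\&(B<0.47*R)\&(G<0.73*R)/; s/min(2)>135)&(f.max(2)-f.min(2)<35)/min(2)>105)\&(f.max(2)-f.min(2)<40)/' m.py
python3 - <<'E'
from m import *
t=imaging.get_image('top');s=imaging.get_image('scene')
for n,p in(('top',t),('scene',s)):
    print(n,'board',board(p))
    m=cv2.morphologyEx(brown(p).astype(np.uint8),cv2.MORPH_OPEN,np.ones((3,3)))
    for c,a,l in blobs(p,m,150,3000):
        x=fit(p,c,0)
        if not(350<x[0]<800 and abs(x[1])<350):continue
        print(c.round(1),a,'stand',x.round(1),'model area',round(cv2.contourArea(sil(p,*x,0))))
        if a>600:
            w=np.float32([ray(p,q[::-1],145)[:2] for q in np.argwhere(l)]);print('dowel?',cv2.minAreaRect(w))
    for d in models.tip_of(p,'tote_handle'): print('tip',d['pixel'],ray(p,d['pixel'],145).round(1))
E
```

```text
top board ((528.0154418945312, 275.64111328125), (198.957763671875, 280.35491943359375), 76.72574615478516)
[260.1 139.9] 269 stand [688.6  56.3] model area 329
[407.7 208.8] 1331 stand [ 518.7 -286.2] model area 347
dowel? ((500.43487548828125, -256.67041015625), (233.32699584960938, 25.411834716796875), 8.567182540893555)
[314.5 184.8] 278 stand [577.8 -71. ] model area 322
[260.  192.8] 277 stand [560.3  56.8] model area 320
[313.9 240.1] 293 stand [447.6 -67.2] model area 312
tip [408.0, 207.7] [ 500.  -257.8  145. ]
scene board ((528.220703125, 276.87567138671875), (198.05152893066406, 278.4036560058594), 76.7225341796875)
[187.4 184.8] 805 stand [ 393.7 -321.2] model area 308
dowel? ((484.1286315917969, -259.91900634765625), (230.82774353027344, 24.799673080444336), 8.349881172180176)
[274.4 218.4] 207 stand [435.5 -70.1] model area 330
[256.5 260.5] 253 stand [566.3 -73.2] model area 369
[311.1 267.5] 255 stand [549.   55.2] model area 374
[241.8 306.9] 582 stand [691.3 -65.5] model area 413
[295.8 315.1] 311 stand [677.3  54.8] model area 418
tip [187.4, 185.7] [ 494.6 -257.7  145. ]
tip [298.5, 316.5] [743.2  78.1 145. ]
```

Emit:
arm_command:
  rows:
    - {"grip":0.8,"linear":[0,0,0],"rot":[0,0,-0.065]}
    - {"grip":0.8,"linear":[0,0,0],"rot":[0,0,-0.065]}

```text
clock: 1.3
position: [182.8, 597.6, 231.3]
ee_rot: [0.993, -0.116, 0.0, 0.0]
contact_force: [-0.2, 0.1, 0.3]
gripper_width: 68.5
grasp_force: 0.0
```

Emit:
arm_command:
  rows:
    - {"grip":0.8,"linear":[486,442,110],"rot":[0,0,0]}
    - {"grip":0.8,"linear":[486,442,110],"rot":[0,0,0]}
    - {"grip":0.8,"linear":[486,442,110],"rot":[0,0,0]}
    - {"grip":0.8,"linear":[486,442,110],"rot":[0,0,0]}
    - {"grip":0.8,"linear":[486,442,110],"rot":[0,0,0]}
    - {"grip":0.8,"linear":[486,442,110],"rot":[0,0,0]}
    - {"grip":0.8,"linear":[486,442,110],"rot":[0,0,0]}
    - {"grip":0.8,"linear":[486,442,110],"rot":[0,0,0]}
    - {"grip":0.8,"linear":[486,442,110],"rot":[0,0,0]}
    - {"grip":0.8,"linear":[486,442,110],"rot":[0,0,0]}

```text
clock: 2.55
position: [532.6, 87.6, 128.2]
ee_rot: [0.993, -0.116, 0.001, -0.0]
contact_force: [1.1, 0.6, 0.4]
gripper_width: 68.2
grasp_force: 0.0
```

Emit:
arm_command:
  rows:
    - {"grip":0.8,"linear":[0,0,0],"rot":[0,0,0]}

```text
clock: 2.68
position: [532.5, 85.7, 126.9]
ee_rot: [0.993, -0.119, -0.001, 0.001]
contact_force: [0.3, 0.7, -0.3]
gripper_width: 68.4
grasp_force: 0.0
```

Emit:
arm_command:
  rows:
    - {"grip":0.8,"linear":[28,24,0],"rot":[0,0,0]}
    - {"grip":0.8,"linear":[28,24,20],"rot":[0,0,0]}
    - {"grip":0.8,"linear":[28,24,60],"rot":[0,0,0]}
    - {"grip":0.8,"linear":[28,24,90],"rot":[0,0,0]}
    - {"grip":0.8,"linear":[28,24,110],"rot":[0,0,0]}
    - {"grip":0.8,"linear":[28,24,122],"rot":[0,0,0]}
    - {"grip":0.8,"linear":[28,24,124],"rot":[0,0,0]}

```text
clock: 3.55
position: [552.8, 60.0, 3.8]
ee_rot: [0.993, -0.115, -0.0, 0.0]
contact_force: [-0.3, -0.4, 0.7]
gripper_width: 68.1
grasp_force: 0.0
```

```bash
python3 - <<'E'
from h import *
t=imaging.get_image('top');s=imaging.get_image('scene')
a=cv2.resize(t['frame'][120:270,190:350],None,fx=2.4,fy=2.4);b=cv2.resize(s['frame'][200:350,230:390],None,fx=2.4,fy=2.4)
cv2.imwrite('pics/g1.png',np.hstack([a,b])[:,:,::-1])
E
```

```text
(no output)
```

View pics/g1.png

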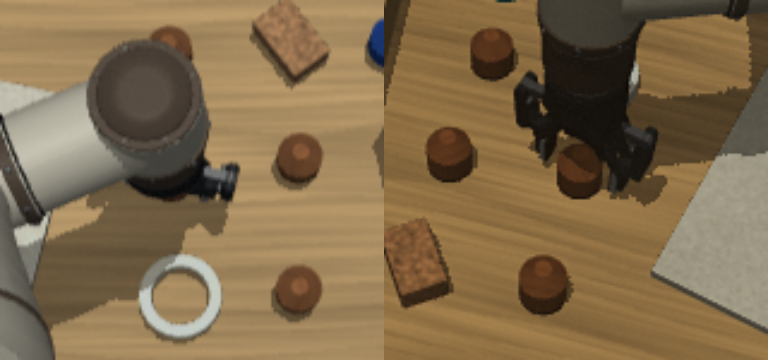

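The fingers straddle the stand: in the scene half it sits at (580,170) between the two fingers. I'll close now.

Emit:
arm_command:
  rows:
    - {"grip":0.8,"linear":[1,3,3],"rot":[0,0,0]}
    - {"grip":0.4,"linear":[1,3,3],"rot":[0,0,0]}
    - {"grip":0.2,"linear":[1,3,3],"rot":[0,0,0]}
    - {"grip":0.2,"linear":[1,3,3],"rot":[0,0,0]}
    - {"grip":0.2,"linear":[1,3,3],"rot":[0,0,0]}
    - {"grip":0.2,"linear":[1,3,3],"rot":[0,0,0]}

```text
clock: 4.4
position: [553.9, 56.4, 1.9]
ee_rot: [0.993, -0.116, 0.001, -0.0]
contact_force: [0.1, -0.1, 5.5]
gripper_width: 42.5
grasp_force: 60.8
```

Emit:
arm_command:
  rows:
    - {"grip":0.2,"linear":[0,0,-30],"rot":[0,0,0]}
    - {"grip":0.2,"linear":[0,0,-80],"rot":[0,0,0]}
    - {"grip":0.2,"linear":[4,-37,-80],"rot":[0,0,0]}
    - {"grip":0.2,"linear":[10,-93,-80],"rot":[0,0,0]}
    - {"grip":0.2,"linear":[16,-148,-80],"rot":[0,0,0]}
    - {"grip":0.2,"linear":[16,-148,-80],"rot":[0,0,0]}
    - {"grip":0.2,"linear":[16,-148,-50],"rot":[0,0,0]}
    - {"grip":0.2,"linear":[16,-148,-28],"rot":[0,0,0]}
    - {"grip":0.2,"linear":[16,-148,-18],"rot":[0,0,0]}
    - {"grip":0.2,"linear":[16,-148,-16],"rot":[0,0,0]}

```text
clock: 5.65
position: [602.5, 196.0, 16.5]
ee_rot: [0.993, -0.116, -0.001, 0.001]
contact_force: [0.1, -0.5, -0.7]
gripper_width: 42.6
grasp_force: 61.0
```

Emit:
arm_command:
  rows:
    - {"grip":0.2,"linear":[0,0,2],"rot":[0,0,0]}
    - {"grip":0.2,"linear":[0,0,3],"rot":[0,0,0]}
    - {"grip":0.2,"linear":[0,0,3],"rot":[0,0,0]}

```text
clock: 6.02
position: [603.1, 196.8, 14.6]
ee_rot: [0.993, -0.116, 0.0, -0.0]
contact_force: [0.5, -0.5, -0.8]
gripper_width: 42.5
grasp_force: 61.0
```

Emit:
arm_command:
  rows:
    - {"grip":0.2,"linear":[0,0,1],"rot":[0,0,0]}
    - {"grip":0.2,"linear":[0,0,1.5],"rot":[0,0,0]}
    - {"grip":0.2,"linear":[0,0,1.5],"rot":[0,0,0]}

```text
clock: 6.4
position: [603.2, 196.9, 13.9]
ee_rot: [0.993, -0.115, 0.0, -0.0]
contact_force: [-2.5, -0.4, 6.0]
gripper_width: 42.8
grasp_force: 61.5
```

Emit:
arm_command:
  rows:
    - {"grip":0.8,"linear":[0,0,0],"rot":[0,0,0]}
    - {"grip":0.8,"linear":[0,0,0],"rot":[0,0,0]}
    - {"grip":0.8,"linear":[0,0,0],"rot":[0,0,0]}
    - {"grip":0.8,"linear":[0,0,-30],"rot":[0,0,0]}
    - {"grip":0.8,"linear":[0,0,-80],"rot":[0,0,0]}
    - {"grip":0.8,"linear":[40,42,-90],"rot":[0,0,0]}
    - {"grip":0.8,"linear":[80,84,-90],"rot":[0,0,0]}
    - {"grip":0.8,"linear":[110,119,-90],"rot":[0,0,0]}
    - {"grip":0.8,"linear":[110,119,-80],"rot":[0,0,0]}
    - {"grip":0.8,"linear":[110,119,-50],"rot":[0,0,0]}

```text
clock: 7.65
position: [683.8, 55.6, 63.4]
ee_rot: [0.993, -0.116, 0.002, -0.001]
contact_force: [-0.2, -0.0, -0.7]
gripper_width: 68.4
grasp_force: 0.0
```

```bash
python3 - <<'E'
from h import *
s=imaging.get_image('scene');t=imaging.get_image('top')
a=cv2.resize(t['frame'][90:270,110:310],None,fx=2,fy=2);b=cv2.resize(s['frame'][200:380,260:460],None,fx=2,fy=2)
cv2.imwrite('pics/g2.png',np.hstack([a,b])[:,:,::-1])
E
```

```text
(no output)
```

View pics/g2.png

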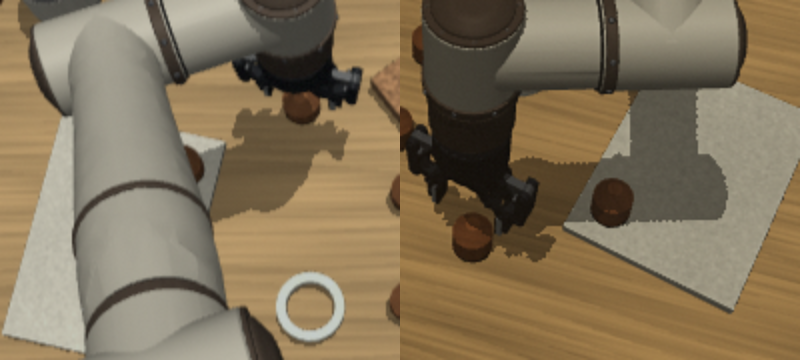

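The first stand is upright on the board at (612,203) in the scene half. The gripper is over the second stand (472,237).

Emit:
arm_command:
  rows:
    - {"grip":0.8,"linear":[0,0,30],"rot":[0,0,0]}
    - {"grip":0.8,"linear":[0,0,50],"rot":[0,0,0]}
    - {"grip":0.8,"linear":[0,0,60],"rot":[0,0,0]}
    - {"grip":0.8,"linear":[0,0,61],"rot":[0,0,0]}
    - {"grip":0.4,"linear":[0,0,61],"rot":[0,0,0]}
    - {"grip":0.2,"linear":[0,0,61],"rot":[0,0,0]}
    - {"grip":0.2,"linear":[0,0,61],"rot":[0,0,0]}
    - {"grip":0.2,"linear":[0,0,61],"rot":[0,0,0]}

```text
clock: 8.75
position: [683.6, 55.9, 3.1]
ee_rot: [0.993, -0.115, 0.001, -0.0]
contact_force: [-0.4, 1.4, 6.5]
gripper_width: 42.3
grasp_force: 61.1
```

Emit:
arm_command:
  rows:
    - {"grip":0.2,"linear":[0,0,-40],"rot":[0,0,0]}
    - {"grip":0.2,"linear":[0,0,-95],"rot":[0,0,0]}
    - {"grip":0.2,"linear":[-18,-40,-95],"rot":[0,0,0]}
    - {"grip":0.2,"linear":[-41,-90,-95],"rot":[0,0,0]}
    - {"grip":0.2,"linear":[-64,-140,-95],"rot":[0,0,0]}
    - {"grip":0.2,"linear":[-87,-190,-95],"rot":[0,0,0]}
    - {"grip":0.2,"linear":[-110,-239,-95],"rot":[0,0,0]}
    - {"grip":0.2,"linear":[-110,-239,-80],"rot":[0,0,0]}
    - {"grip":0.2,"linear":[-110,-239,-45],"rot":[0,0,0]}
    - {"grip":0.2,"linear":[-110,-239,-22],"rot":[0,0,0]}

```text
clock: 10.0
position: [629.1, 311.8, 20.7]
ee_rot: [0.993, -0.116, -0.002, 0.001]
contact_force: [-0.1, -0.2, -1.1]
gripper_width: 42.7
grasp_force: 61.0
```

Emit:
arm_command:
  rows:
    - {"grip":0.2,"linear":[0,0,5],"rot":[0,0,0]}
    - {"grip":0.2,"linear":[0,0,8],"rot":[0,0,0]}
    - {"grip":0.2,"linear":[0,0,9],"rot":[0,0,0]}
    - {"grip":0.2,"linear":[0,0,9],"rot":[0,0,0]}

```text
clock: 10.5
position: [631.0, 313.7, 15.6]
ee_rot: [0.993, -0.116, 0.001, -0.001]
contact_force: [-0.1, -0.5, -0.8]
gripper_width: 42.2
grasp_force: 61.0
```

Emit:
arm_command:
  rows:
    - {"grip":0.2,"linear":[0,0,1],"rot":[0,0,0]}
    - {"grip":0.2,"linear":[0,0,1.5],"rot":[0,0,0]}
    - {"grip":0.2,"linear":[0,0,1.5],"rot":[0,0,0]}

```text
clock: 10.88
position: [630.9, 313.8, 15.1]
ee_rot: [0.993, -0.115, 0.001, -0.0]
contact_force: [-1.5, 0.3, 4.7]
gripper_width: 42.8
grasp_force: 61.5
```

Emit:
arm_command:
  rows:
    - {"grip":0.8,"linear":[0,0,0],"rot":[0,0,0]}
    - {"grip":0.8,"linear":[0,0,0],"rot":[0,0,0]}
    - {"grip":0.8,"linear":[0,0,0],"rot":[0,0,0]}
    - {"grip":0.8,"linear":[0,0,-30],"rot":[0,0,0]}
    - {"grip":0.8,"linear":[0,0,-80],"rot":[0,0,0]}
    - {"grip":0.8,"linear":[5,60,-90],"rot":[0,0,0]}
    - {"grip":0.8,"linear":[10,120,-90],"rot":[0,0,0]}
    - {"grip":0.8,"linear":[15,180,-90],"rot":[0,0,0]}
    - {"grip":0.8,"linear":[20,240,-90],"rot":[0,0,0]}
    - {"grip":0.8,"linear":[24,300,-90],"rot":[0,0,0]}

```text
clock: 12.12
position: [584.5, 14.2, 103.2]
ee_rot: [0.993, -0.115, 0.0, -0.0]
contact_force: [1.1, -0.4, 0.8]
gripper_width: 68.7
grasp_force: 0.0
```

Emit:
arm_command:
  rows:
    - {"grip":0.8,"linear":[4,50,0],"rot":[0,0,0]}
    - {"grip":0.8,"linear":[7,89,0],"rot":[0,0,0]}
    - {"grip":0.8,"linear":[7,89,0],"rot":[0,0,0]}
    - {"grip":0.8,"linear":[7,89,10],"rot":[0,0,0]}

```text
clock: 12.62
position: [572.1, -72.0, 93.5]
ee_rot: [0.993, -0.116, 0.001, -0.0]
contact_force: [-0.1, 0.0, 0.1]
gripper_width: 68.2
grasp_force: 0.0
```

Emit:
arm_command:
  rows:
    - {"grip":0.8,"linear":[0,0,40],"rot":[0,0,0]}
    - {"grip":0.8,"linear":[0,0,70],"rot":[0,0,0]}
    - {"grip":0.8,"linear":[0,0,85],"rot":[0,0,0]}
    - {"grip":0.8,"linear":[0,0,91],"rot":[0,0,0]}
    - {"grip":0.6,"linear":[0,0,91],"rot":[0,0,0]}
    - {"grip":0.2,"linear":[0,0,91],"rot":[0,0,0]}
    - {"grip":0.2,"linear":[0,0,91],"rot":[0,0,0]}
    - {"grip":0.2,"linear":[0,0,91],"rot":[0,0,0]}
    - {"grip":0.2,"linear":[0,0,91],"rot":[0,0,0]}

```text
clock: 13.75
position: [572.2, -72.0, 3.3]
ee_rot: [0.993, -0.115, 0.001, -0.0]
contact_force: [-1.1, 1.6, 6.4]
gripper_width: 42.2
grasp_force: 61.1
```

Emit:
arm_command:
  rows:
    - {"grip":0.2,"linear":[0,0,-40],"rot":[0,0,0]}
    - {"grip":0.2,"linear":[0,0,-95],"rot":[0,0,0]}
    - {"grip":0.2,"linear":[-20,-36,-95],"rot":[0,0,0]}
    - {"grip":0.2,"linear":[-46,-84,-95],"rot":[0,0,0]}
    - {"grip":0.2,"linear":[-72,-131,-95],"rot":[0,0,0]}
    - {"grip":0.2,"linear":[-99,-179,-95],"rot":[0,0,0]}
    - {"grip":0.2,"linear":[-125,-226,-95],"rot":[0,0,0]}
    - {"grip":0.2,"linear":[-151,-274,-95],"rot":[0,0,0]}
    - {"grip":0.2,"linear":[-177,-321,-95],"rot":[0,0,0]}
    - {"grip":0.2,"linear":[-202,-366,-95],"rot":[0,0,0]}

```text
clock: 15.0
position: [457.8, 331.6, 96.8]
ee_rot: [0.993, -0.116, -0.0, 0.0]
contact_force: [0.1, -0.5, -0.9]
gripper_width: 42.3
grasp_force: 61.0
```

Emit:
arm_command:
  rows:
    - {"grip":0.2,"linear":[-13,-23,0],"rot":[0,0,0]}
    - {"grip":0.2,"linear":[-13,-23,0],"rot":[0,0,0]}
    - {"grip":0.2,"linear":[-13,-23,40],"rot":[0,0,0]}
    - {"grip":0.2,"linear":[-13,-23,70],"rot":[0,0,0]}
    - {"grip":0.2,"linear":[-13,-23,78],"rot":[0,0,0]}
    - {"grip":0.2,"linear":[-13,-23,80],"rot":[0,0,0]}
    - {"grip":0.2,"linear":[-13,-23,81],"rot":[0,0,0]}

```text
clock: 15.88
position: [452.1, 356.1, 17.2]
ee_rot: [0.993, -0.116, 0.001, -0.001]
contact_force: [0.1, -0.4, -0.7]
gripper_width: 42.3
grasp_force: 61.0
```

Emit:
arm_command:
  rows:
    - {"grip":0.2,"linear":[0,0,1],"rot":[0,0,0]}
    - {"grip":0.2,"linear":[0,0,2],"rot":[0,0,0]}
    - {"grip":0.2,"linear":[0,0,3],"rot":[0,0,0]}
    - {"grip":0.2,"linear":[0,0,3],"rot":[0,0,0]}

```text
clock: 16.38
position: [451.7, 356.2, 15.3]
ee_rot: [0.993, -0.115, 0.001, -0.001]
contact_force: [-2.2, -1.3, 9.7]
gripper_width: 42.3
grasp_force: 62.0
```

Emit:
arm_command:
  rows:
    - {"grip":0.8,"linear":[0,0,0],"rot":[0,0,0]}
    - {"grip":0.8,"linear":[0,0,0],"rot":[0,0,0]}
    - {"grip":0.8,"linear":[0,0,0],"rot":[0,0,0]}
    - {"grip":0.8,"linear":[0,0,-30],"rot":[0,0,0]}
    - {"grip":0.8,"linear":[0,0,-80],"rot":[0,0,0]}
    - {"grip":0.8,"linear":[12,56,-90],"rot":[0,0,0]}
    - {"grip":0.8,"linear":[24,112,-90],"rot":[0,0,0]}
    - {"grip":0.8,"linear":[36,168,-90],"rot":[0,0,0]}
    - {"grip":0.8,"linear":[48,224,-90],"rot":[0,0,0]}
    - {"grip":0.8,"linear":[60,280,-90],"rot":[0,0,0]}

```text
clock: 17.62
position: [445.2, 67.8, 103.2]
ee_rot: [0.993, -0.115, 0.0, -0.0]
contact_force: [0.5, 0.6, 0.1]
gripper_width: 68.3
grasp_force: 0.0
```

Emit:
arm_command:
  rows:
    - {"grip":0.8,"linear":[12,56,0],"rot":[0,0,0]}
    - {"grip":0.8,"linear":[23,110,0],"rot":[0,0,0]}
    - {"grip":0.8,"linear":[28,136,0],"rot":[0,0,0]}
    - {"grip":0.8,"linear":[28,136,0],"rot":[0,0,0]}
    - {"grip":0.8,"linear":[28,136,10],"rot":[0,0,0]}

```text
clock: 18.25
position: [442.2, -68.9, 93.3]
ee_rot: [0.993, -0.116, 0.001, -0.0]
contact_force: [0.3, 0.2, -0.4]
gripper_width: 68.2
grasp_force: 0.0
```

```bash
python3 - <<'E'
from h import *
s=imaging.get_image('scene');t=imaging.get_image('top')
a=cv2.resize(t['frame'][120:300,110:350],None,fx=1.66,fy=1.66);b=cv2.resize(s['frame'][180:360,230:470],None,fx=1.66,fy=1.66)
cv2.imwrite('pics/g3.png',np.hstack([a,b])[:,:,::-1])
E
```

```text
(no output)
```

View pics/g3.png

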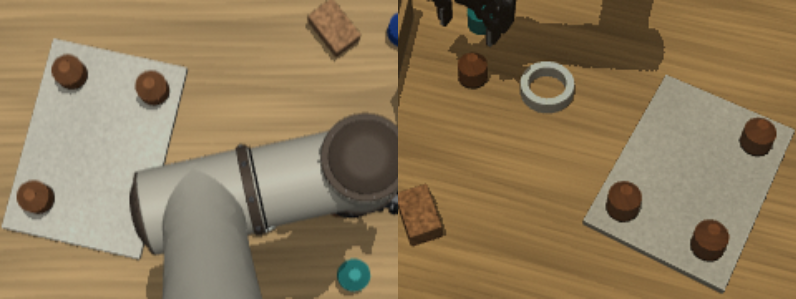

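Three stands are upright on the board near its corners: scene half (625,200), (710,240) and (758,135). The fourth is below the gripper at (473,70).

Emit:
arm_command:
  rows:
    - {"grip":0.8,"linear":[0,0,40],"rot":[0,0,0]}
    - {"grip":0.8,"linear":[0,0,70],"rot":[0,0,0]}
    - {"grip":0.8,"linear":[0,0,85],"rot":[0,0,0]}
    - {"grip":0.8,"linear":[0,0,91],"rot":[0,0,0]}
    - {"grip":0.6,"linear":[0,0,91],"rot":[0,0,0]}
    - {"grip":0.2,"linear":[0,0,91],"rot":[0,0,0]}
    - {"grip":0.2,"linear":[0,0,91],"rot":[0,0,0]}
    - {"grip":0.2,"linear":[0,0,91],"rot":[0,0,0]}
    - {"grip":0.2,"linear":[0,0,91],"rot":[0,0,0]}

```text
clock: 19.48
position: [442.2, -69.1, 2.9]
ee_rot: [0.993, -0.115, 0.001, -0.0]
contact_force: [-1.6, 3.3, 6.1]
gripper_width: 42.6
grasp_force: 61.0
```

Emit:
arm_command:
  rows:
    - {"grip":0.2,"linear":[0,0,-40],"rot":[0,0,0]}
    - {"grip":0.2,"linear":[0,0,-95],"rot":[0,0,0]}
    - {"grip":0.2,"linear":[-12,-40,-95],"rot":[0,0,0]}
    - {"grip":0.2,"linear":[-27,-91,-95],"rot":[0,0,0]}
    - {"grip":0.2,"linear":[-42,-142,-95],"rot":[0,0,0]}
    - {"grip":0.2,"linear":[-57,-193,-95],"rot":[0,0,0]}
    - {"grip":0.2,"linear":[-72,-244,-95],"rot":[0,0,0]}
    - {"grip":0.2,"linear":[-88,-296,-95],"rot":[0,0,0]}
    - {"grip":0.2,"linear":[-88,-296,-95],"rot":[0,0,0]}
    - {"grip":0.2,"linear":[-88,-296,-60],"rot":[0,0,0]}

```text
clock: 20.72
position: [425.0, 240.6, 63.5]
ee_rot: [0.993, -0.115, 0.002, -0.002]
contact_force: [0.6, -0.4, -1.2]
gripper_width: 42.8
grasp_force: 61.1
```

Emit:
arm_command:
  rows:
    - {"grip":0.2,"linear":[0,0,25],"rot":[0,0,0]}
    - {"grip":0.2,"linear":[0,0,40],"rot":[0,0,0]}
    - {"grip":0.2,"linear":[0,0,45],"rot":[0,0,0]}
    - {"grip":0.2,"linear":[0,0,47],"rot":[0,0,0]}
    - {"grip":0.2,"linear":[0,0,48.5],"rot":[0,0,0]}
    - {"grip":0.2,"linear":[0,0,48.5],"rot":[0,0,0]}

```text
clock: 21.48
position: [424.0, 238.7, 14.9]
ee_rot: [0.993, -0.116, 0.0, -0.0]
contact_force: [-0.6, -1.5, 4.2]
gripper_width: 42.6
grasp_force: 61.7
```

Emit:
arm_command:
  rows:
    - {"grip":0.8,"linear":[0,0,0],"rot":[0,0,0]}
    - {"grip":0.8,"linear":[0,0,0],"rot":[0,0,0]}
    - {"grip":0.8,"linear":[0,0,0],"rot":[0,0,0]}
    - {"grip":0.8,"linear":[0,0,-30],"rot":[0,0,0]}
    - {"grip":0.8,"linear":[0,0,-80],"rot":[0,0,0]}
    - {"grip":0.8,"linear":[0,0,-135],"rot":[0,0,0]}
    - {"grip":0.8,"linear":[10,25,-185],"rot":[0,0,0]}
    - {"grip":0.8,"linear":[30,75,-205],"rot":[0,0,0]}
    - {"grip":0.8,"linear":[52,130,-205],"rot":[0,0,0]}
    - {"grip":0.8,"linear":[74,185,-205],"rot":[0,0,0]}

```text
clock: 22.72
position: [453.3, 40.4, 219.1]
ee_rot: [0.993, -0.115, 0.001, -0.0]
contact_force: [1.3, -0.3, -0.6]
gripper_width: 68.1
grasp_force: 0.0
```

Emit:
arm_command:
  rows:
    - {"grip":0.8,"linear":[22,55,0],"rot":[0,0,-0.1]}
    - {"grip":0.8,"linear":[44,110,0],"rot":[0,0,-0.2]}
    - {"grip":0.8,"linear":[66,165,0],"rot":[0,0,-0.3]}
    - {"grip":0.8,"linear":[88,220,0],"rot":[0,0,-0.38]}
    - {"grip":0.8,"linear":[113,270,0],"rot":[0,0,-0.38]}
    - {"grip":0.8,"linear":[113,281,0],"rot":[0,0,-0.38]}
    - {"grip":0.8,"linear":[113,281,0],"rot":[0,0,-0.38]}
    - {"grip":0.8,"linear":[113,281,0],"rot":[0,0,-0.38]}

```text
clock: 23.72
position: [498.6, -256.5, 218.7]
ee_rot: [0.997, 0.075, -0.0, -0.0]
contact_force: [0.3, -1.1, 0.8]
gripper_width: 68.3
grasp_force: 0.0
```

```bash
python3 - <<'E'
from m import *
s=imaging.get_image('scene');t=imaging.get_image('top')
st=arm.read_state();print(st['position'],st['ee_rot'])
for p in(t,s):
    m=cv2.morphologyEx(brown(p).astype(np.uint8),cv2.MORPH_OPEN,np.ones((3,3)))
    for c,a,l in blobs(p,m,100,600):
        x=fit(p,c,12)-[528.1,276.2]
        b=np.array([.9733*x[0]-.2297*x[1],.2297*x[0]+.9733*x[1]])
        if abs(b[0])<150 and abs(b[1])<120: print(b.round(1),a)
a=cv2.resize(t['frame'][110:290,110:470],None,fx=1.66,fy=1.66);b=cv2.resize(s['frame'][100:280,120:480],None,fx=1.66,fy=1.66)
cv2.imwrite('pics/g4.png',np.vstack([a,b])[:,:,::-1])
E
```

```text
[ 498.83540573 -256.26426693  218.95493196] [ 9.97182787e-01  7.50095457e-02  2.37917722e-04 -1.86476620e-05]
[94.6 60.8] 258
[ 97.2 -60.7] 261
[-88.9  60.4] 274
[-88.  -61.5] 279
[-93.7 -63.9] 268
[-94.8  58.4] 288
[ 93.1 -62.7] 334
[85.4 58.7] 302
```

View pics/g4.png

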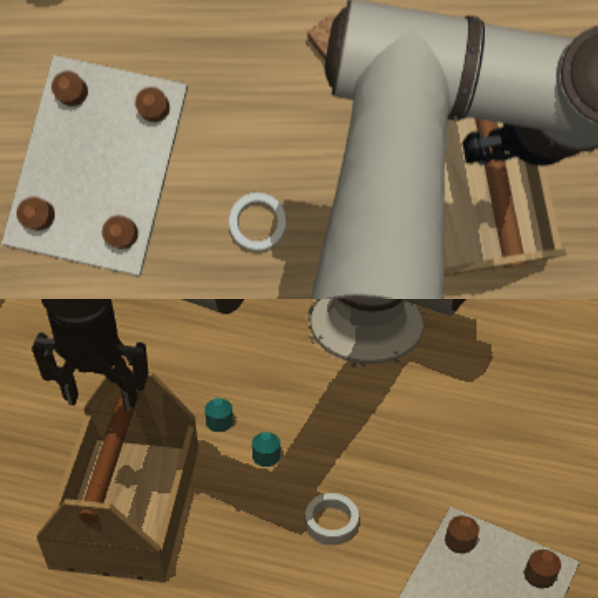

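The board now has four upright stands, measured at about (±92, ±60) from its middle. The gripper hangs over the dowel with a finger on each side of it. Descending to grasp.

Emit:
arm_command:
  rows:
    - {"grip":0.8,"linear":[0,0,30],"rot":[0,0,0]}
    - {"grip":0.8,"linear":[0,0,60],"rot":[0,0,0]}
    - {"grip":0.8,"linear":[0,0,82],"rot":[0,0,0]}
    - {"grip":0.8,"linear":[0,0,93],"rot":[0,0,0]}
    - {"grip":0.5,"linear":[0,0,93],"rot":[0,0,0]}
    - {"grip":0.2,"linear":[0,0,93],"rot":[0,0,0]}
    - {"grip":0,"linear":[0,0,93],"rot":[0,0,0]}
    - {"grip":0,"linear":[0,0,93],"rot":[0,0,0]}
    - {"grip":0,"linear":[0,0,93],"rot":[0,0,0]}
    - {"grip":0,"linear":[0,0,93],"rot":[0,0,0]}

```text
clock: 25.08
position: [499.4, -256.9, 127.1]
ee_rot: [0.997, 0.074, 0.001, -0.0]
contact_force: [-0.4, 5.3, 4.2]
gripper_width: 24.2
grasp_force: 58.7
```

Emit:
arm_command:
  rows:
    - {"grip":0,"linear":[0,0,-5],"rot":[0,0,0]}
    - {"grip":0,"linear":[0,0,-20],"rot":[0,0,0]}
    - {"grip":0,"linear":[0,0,-40],"rot":[0,0,0]}
    - {"grip":0,"linear":[0,0,-65],"rot":[0,0,0]}
    - {"grip":0,"linear":[0,0,-90],"rot":[0,0,0]}
    - {"grip":0,"linear":[0,0,-105],"rot":[0,0,0]}
    - {"grip":0,"linear":[0,0,-110],"rot":[0,0,0]}
    - {"grip":0,"linear":[0,0,-110],"rot":[0,0,0]}

```text
clock: 26.08
position: [498.4, -257.4, 235.1]
ee_rot: [0.997, 0.074, -0.0, -0.0]
contact_force: [0.4, 1.1, -5.3]
gripper_width: 24.5
grasp_force: 59.5
```

```bash
python3 - <<'E'
from h import *
s=imaging.get_image('scene');t=imaging.get_image('top')
st=arm.read_state();print(st['position'],st['ee_rot'],st['contact_force'],st['wrist_torque'])
a=cv2.resize(t['frame'][110:290,310:470],None,fx=2.4,fy=2.4);b=cv2.resize(s['frame'][90:270,110:290],None,fx=2.4,fy=2.4)
cv2.imwrite('pics/g5.png',np.hstack([a,b])[:,:,::-1])
E
```

```text
[ 498.12766606 -257.29547104  234.36427995] [ 9.97263324e-01  7.39206095e-02 -1.14591506e-03 -5.40898366e-04] [ 0.44263293 -0.55998846 -6.2610337 ] [0.01804427 0.03232867 0.01685445]
```

View pics/g5.png

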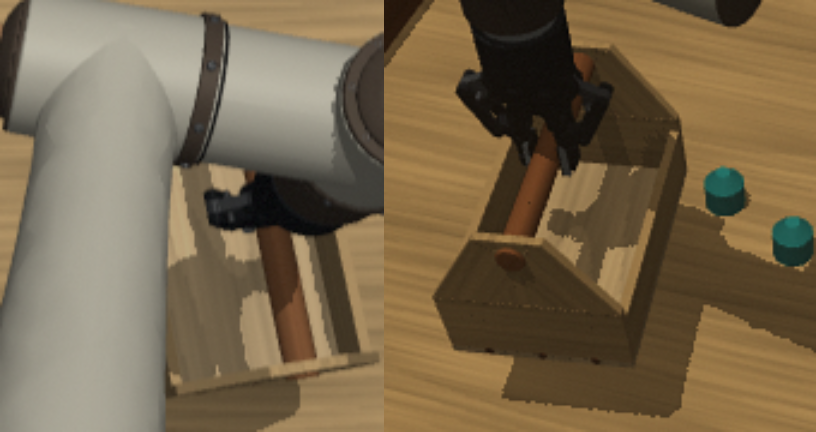

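The tote is held level and clear of the bench: the force equals its full weight, with almost no moment. Carrying it gently to the board.

Emit:
arm_command:
  rows:
    - {"grip":0,"linear":[1.6,-8,0],"rot":[0,0,0]}
    - {"grip":0,"linear":[5,-24.5,0],"rot":[0,0,0]}
    - {"grip":0,"linear":[10,-49,0],"rot":[0,0,0]}
    - {"grip":0,"linear":[16,-78.5,0],"rot":[0,0,0]}
    - {"grip":0,"linear":[22,-108,0],"rot":[0,0,0]}
    - {"grip":0,"linear":[28,-137,0],"rot":[0,0,0]}
    - {"grip":0,"linear":[34.5,-166.5,0],"rot":[0,0,0]}
    - {"grip":0,"linear":[41,-196,0],"rot":[0,0,0]}
    - {"grip":0,"linear":[47,-225.5,0],"rot":[0,0,0]}
    - {"grip":0,"linear":[53,-255,0],"rot":[0,0,0]}

```text
clock: 27.42
position: [513.0, 4.5, 235.6]
ee_rot: [0.997, 0.075, 0.0, -0.0]
contact_force: [-0.0, 0.5, -5.4]
gripper_width: 24.4
grasp_force: 59.5
```

Emit:
arm_command:
  rows:
    - {"grip":0,"linear":[6,-29,0],"rot":[0,0,0.04]}
    - {"grip":0,"linear":[12,-59,0],"rot":[0,0,0.08]}
    - {"grip":0,"linear":[18,-88,0],"rot":[0,0,0.12]}
    - {"grip":0,"linear":[24,-117,0],"rot":[0,0,0.16]}
    - {"grip":0,"linear":[30,-147,0],"rot":[0,0,0.2]}
    - {"grip":0,"linear":[36.5,-176,0],"rot":[0,0,0.24]}
    - {"grip":0,"linear":[42.5,-205,0],"rot":[0,0,0.28]}
    - {"grip":0,"linear":[48,-233,0],"rot":[0,0,0.32]}
    - {"grip":0,"linear":[52,-253,0],"rot":[0,0,0.36]}
    - {"grip":0,"linear":[55,-268,0],"rot":[0,0,0.38]}

```text
clock: 28.68
position: [527.3, 277.6, 235.2]
ee_rot: [0.993, -0.115, -0.0, 0.0]
contact_force: [0.2, 0.3, -5.5]
gripper_width: 24.5
grasp_force: 59.5
```

Emit:
arm_command:
  rows:
    - {"grip":0,"linear":[0,0,0],"rot":[0,0,0]}
    - {"grip":0,"linear":[0,0,0],"rot":[0,0,0]}
    - {"grip":0,"linear":[0,0,0],"rot":[0,0,0]}

```text
clock: 29.05
position: [528.1, 275.1, 235.7]
ee_rot: [0.993, -0.116, -0.0, 0.0]
contact_force: [0.6, -0.8, -6.1]
gripper_width: 24.1
grasp_force: 59.5
```

```bash
python3 - <<'E'
from m import *
s=imaging.get_image('scene');t=imaging.get_image('top')
st=arm.read_state();print(st['position'],st['ee_rot'],st['contact_force'],st['wrist_torque'])
p=st['position']
for n,q in(('top',t),('scene',s)): print(n,'predicted handle',proj(q,[p[0],p[1],p[2]+18]).round(1),[(np.round(d['pixel'],1),d['score']) for d in models.tip_of(q,'tote_handle')])
a=cv2.resize(t['frame'][110:310,80:280],None,fx=2,fy=2);b=cv2.resize(s['frame'][180:380,300:500],None,fx=2,fy=2)
cv2.imwrite('pics/g6.png',np.hstack([a,b])[:,:,::-1])
E
```

```text
[528.30066445 275.15458771 235.76477027] [ 9.93259478e-01 -1.15912071e-01  1.89495354e-05 -3.18604243e-05] [ 0.4567783 -0.7040677 -5.71347  ] [ 2.14935086e-02 -1.68245753e-03  1.38572017e-05]
top predicted handle [139.3 186.6] [(array([137.7, 188.3]), 0.64)]
scene predicted handle [427.2 219.9] []
```

View pics/g6.png

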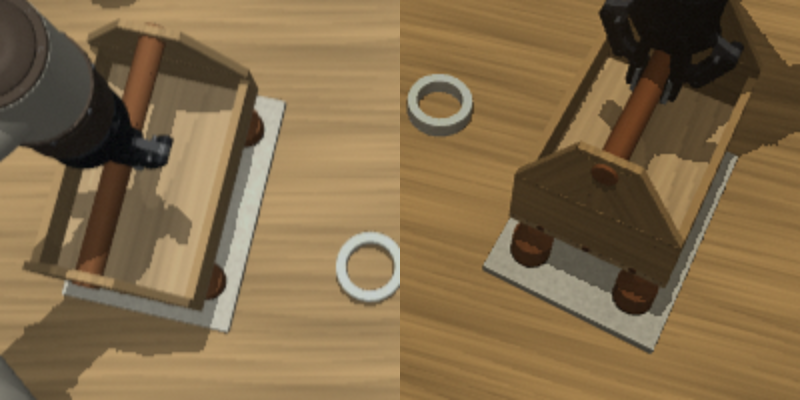

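The tote is level and squarely over the board, with the stands visible under it in the scene half at (532,243) and (634,290). Lowering.

Emit:
arm_command:
  rows:
    - {"grip":0,"linear":[0,0,8],"rot":[0,0,0]}
    - {"grip":0,"linear":[0,0,18],"rot":[0,0,0]}
    - {"grip":0,"linear":[0,0,28],"rot":[0,0,0]}
    - {"grip":0,"linear":[0,0,36],"rot":[0,0,0]}
    - {"grip":0,"linear":[0,0,41],"rot":[0,0,0]}
    - {"grip":0,"linear":[0,0,44],"rot":[0,0,0]}
    - {"grip":0,"linear":[0,0,46],"rot":[0,0,0]}
    - {"grip":0,"linear":[0,0,47],"rot":[0,0,0]}
    - {"grip":0,"linear":[0,0,47],"rot":[0,0,0]}

```text
clock: 30.38
position: [528.4, 275.7, 188.8]
ee_rot: [0.993, -0.116, 0.0, -0.0]
contact_force: [-0.4, -0.6, -6.7]
gripper_width: 24.2
grasp_force: 59.6
```

Emit:
arm_command:
  rows:
    - {"grip":0,"linear":[0,0,0.7],"rot":[0,0,0]}
    - {"grip":0,"linear":[0,0,1.4],"rot":[0,0,0]}
    - {"grip":0,"linear":[0,0,2],"rot":[0,0,0]}
    - {"grip":0,"linear":[0,0,2],"rot":[0,0,0]}
    - {"grip":0,"linear":[0,0,2],"rot":[0,0,0]}

```text
clock: 31.0
position: [528.4, 275.8, 186.9]
ee_rot: [0.993, -0.116, 0.0, -0.0]
contact_force: [-1.2, -0.2, -4.4]
gripper_width: 24.0
grasp_force: 59.7
```

Contact is beginning. One more millimetre down, then release.

Emit:
arm_command:
  rows:
    - {"grip":0,"linear":[0,0,0.5],"rot":[0,0,0]}
    - {"grip":0,"linear":[0,0,1],"rot":[0,0,0]}
    - {"grip":0,"linear":[0,0,1],"rot":[0,0,0]}
    - {"grip":0,"linear":[0,0,1],"rot":[0,0,0]}

```text
clock: 31.5
position: [528.8, 276.2, 186.6]
ee_rot: [0.993, -0.115, 0.001, -0.001]
contact_force: [-3.0, 2.0, 3.1]
gripper_width: 24.3
grasp_force: 60.4
```

Emit:
arm_command:
  rows:
    - {"grip":0.32,"linear":[0,0,1],"rot":[0,0,0]}
    - {"grip":0.4,"linear":[0,0,1],"rot":[0,0,0]}
    - {"grip":0.6,"linear":[0,0,0],"rot":[0,0,0]}
    - {"grip":0.75,"linear":[0,0,0],"rot":[0,0,0]}
    - {"grip":0.75,"linear":[0,0,-10],"rot":[0,0,0]}
    - {"grip":0.75,"linear":[0,0,-30],"rot":[0,0,0]}
    - {"grip":0.75,"linear":[0,0,-60],"rot":[0,0,0]}
    - {"grip":0.75,"linear":[0,0,-95],"rot":[0,0,0]}
    - {"grip":0.75,"linear":[0,0,-120],"rot":[0,0,0]}
    - {"grip":0.75,"linear":[0,0,-120],"rot":[0,0,0]}

```text
clock: 32.75
position: [529.3, 276.1, 308.8]
ee_rot: [0.993, -0.116, 0.002, -0.002]
contact_force: [-0.2, -0.1, -0.3]
gripper_width: 63.9
grasp_force: 0.0
```

```bash
python3 - <<'E'
from m import *
s=imaging.get_image('scene');t=imaging.get_image('top')
st=arm.read_state();print(st['clock'],st['position'],st['contact_force'])
for q in(t,s): print('want',proj(q,[528.1,276.2,205]).round(1),[(np.round(d['pixel'],1),ray(q,d['pixel'],205).round(1),d['score']) for d in models.tip_of(q,'tote_handle')])
a=cv2.resize(t['frame'][110:310,80:280],None,fx=2,fy=2);b=cv2.resize(s['frame'][180:380,300:500],None,fx=2,fy=2)
cv2.imwrite('pics/g7.png',np.hstack([a,b])[:,:,::-1])
E
```

```text
32.85 [528.01506282 275.52176282 305.37299617] [-0.19833587  0.19703493 -1.46775217]
want [145.3 191.7] [(array([142.9, 192.3]), array([527., 281., 205.]), 0.85)]
want [423.  234.7] []
```

View pics/g7.png

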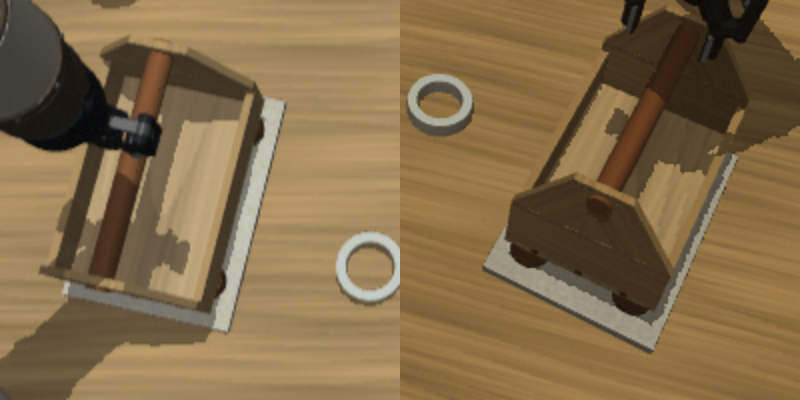

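The tote sits level and centred on the four stands, with two visible under its near edge at (527,253) and (632,298), and the gripper is clear of it. I'll let things settle and hand in.

Emit:
arm_command:
  rows:
    - {"grip":0.75,"linear":[0,0,0],"rot":[0,0,0]}
    - {"grip":0.75,"linear":[0,0,0],"rot":[0,0,0]}
    - {"grip":0.75,"linear":[0,0,0],"rot":[0,0,0]}
    - {"grip":0.75,"linear":[0,0,0],"rot":[0,0,0]}

```text
clock: 33.45
position: [528.4, 275.7, 305.5]
ee_rot: [0.993, -0.116, -0.0, 0.0]
contact_force: [-0.6, 0.7, 0.1]
gripper_width: 64.0
grasp_force: 0.0
```

```bash
python3 -c "
from bench import job; print(job.job_done())"
```

```text
the job is handed in; nothing more can be done
None
```

The job is handed in at about 33 s: four stands upright near the board's corners, the tote set level and centred on them, the tape and sanding block untouched; no verdict was returned.

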